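# Bring the first brass spacer to the rim of a tipping tube

### The job

Two clear tubes lie level in tipping stands on the detector assembly table: a wide one holding short brass spacers and a slim one holding steel pins. Press the square steel tab beside the wide tube's mouth down little by little until the first spacer slides up to the rim, then stop, let go and leave the tube tilted as it is, with the spacer waiting at the rim. No spacer may drop out, the wide tube may not dip past 35 degrees, and the slim tube is to be left alone.

Things in the scene. Friction and masses are not known exactly. Their poses are not given: they have to be found in the camera images.
- wide_tube_tab (a point): Centre of the top face of the 36 x 36 mm square dark steel press tab of the wide clear tube (outside diameter 36, 140 long, level 110 mm up at first, in a dark stand). Frame: x along the tube out of its mouth, z up when level. Lies 51 mm towards the mouth from the tube's level cross pivot, 48 mm to its -y side. Pressed down 1 mm it dips the mouth about 1 degree; stiff (4 N), stays put.
- wide_tube_rim (a point): Centre of the wide tube's open mouth, in the rim plane, 70 mm from the pivot along the tube. Frame as the tab's, turning with the tube: the angle of z from vertical is the dip. Bore 29 mm. A bead 3.5 mm high and 3 mm thick across the bottom of the mouth stops a spacer that slides up slowly; dipped far past 35 degrees, spacers tumble over it.
- first_spacer (a point): Centre of the brass spacer nearest the mouth, a round slug 18 mm in diameter, 14 long, its axis x along the wide tube; two alike lie behind it. At first 73 to 89 mm back from the rim plane. Starts to slide at 14 to 25 degrees of dip (hidden friction) and gets to the rim about a second later. Resting on the bead its centre is 10 mm inside the rim plane, 5 mm below the tube's centre line.
- slim_tube (a joint): Dip of the other, slim clear tube (outside diameter 20, 140 mm long, two steel pins in it) in a like stand with a like tab: 0 = level, as at the start, growing as its mouth dips (rad). It is to stay level. One stand is to the robot's left, the other to its right; which is which changes.

How it is judged:
At the end, for the whole second after the job is handed in: The first spacer lies in the wide tube's mouth, its centre no more than 25 mm inside the rim plane and not out past it, within 14 mm of the tube's centre line; the wide tube is left tilted by 6 to 35 degrees and released, and the slim tube is still level (within 5 degrees) (x of first_spacer in the frame of wide_tube_rim between -0.025 and 0.004 m and z of first_spacer in the frame of wide_tube_rim between -0.014 and 0.014 m and y of first_spacer in the frame of wide_tube_rim between -0.014 and 0.014 m and angle between wide_tube_rim's own z axis and vertical between 0.1 and 0.62 rad and value of joint slim_tube below 0.09 rad); the robot touches nothing.
It fails at once if the wide tube dips past 35 degrees (angle between wide_tube_rim's own z axis and vertical above 0.63 rad).
It fails at once if a spacer goes out over the rim (x of first_spacer in the frame of wide_tube_rim above 0.008 m or z of first_spacer in the frame of wide_tube_rim below -0.018 m).
It fails at once if the slim tube is tipped (value of joint slim_tube above 0.12 rad).
It also fails if it takes over 38 s, if anything falls off the work surface, if the arm or the gripper's body presses on something with over 40 N, if the wrist force passes 120 N, or if a joint passes its speed limit or range.

### The arm

A 6-joint arm with a two-finger parallel gripper is mounted at the origin on the work surface. World frame = base frame: x ahead of the robot, y to its left, z up, the work surface at z = 0. Lengths are in m, angles in rad, forces in N, time in s.
With the tool pointing down it reaches from about 0.4 to 0.925 m from the base axis. Payload 3.4 kg.
Tool frame: the origin (TCP) lies on the centre line of the jaws, within the pads' length; the fingertips stand 22 mm ahead of it and the grasp point (between the pads) lies 3 mm ahead of it; z points along the fingers, y is the direction in which the jaws open and shut (so a half turn about z gives the same grasp; the last joint's range is limited). The gripper opens to 85 mm and grips with 20 to 120 N. Pads are 22 mm wide; open, the fingers measure 114 mm over their backs; the gripper's body (76 mm by 85 mm) begins 54 mm behind the grasp point. The pads swing forward as they close: fully open they stand 13 mm farther back than shut.
Start: joints at [-1.232, 0.307, 1.506, -0, 1.328, -0.073], TCP at [0.23, -0.527, 0.253] pointing down, gripper open.
Joint ranges: [-3.12, 3.12], [-1.05, 2.28], [0.14, 2.33], [-1.42, 4.57], [0.1, 2.73], [-2.68, 2.68]. Speed limits (rad/s): [2.57, 2.57, 3.14, 3.14, 3.14, 3.14].

### API

Orientations are given as a unit quaternion [x, y, z, w].
In Python, from workcell import env gives the robot as it stands.
- The arm moves only by the tool drive_tool, never from a script. Its argument "rows" is a list of rows, each a list of 3 entries, a list of its own where there are three numbers: the turn, a rotation vector about the world's x, y, z in units of 5 degrees (1.0 is 5 degrees), then the shift along the world's x, y, z in units of 25 mm (1.0 is 25 mm), then the closure, from 0 (fully open) to 1 (shut). In form: [[[wx, wy, wz], [tx, ty, tz], jaw], ...]. A call has 1 to 5 rows; each row shifts and turns the commanded pose from where the row before left it; what a row does not reach is not made up. A row lasts 1/12 s, in which the tool goes at most 41.7 mm and 7.16 degrees, less where a joint would pass 70% of its speed; a pose out of reach is approached as far as the arm can. A call is refused whole if a number of a shift passes 1 or a number of a turn 1, either way. A call with a gripper value outside its range is refused whole. The fingers move at their own pace and stop on an object; "newtons" is the grip in N (left out, the last holds). Time passes only in rows, so rows that do not move let the fingers close. It gives the time, the measured TCP pose, the force and the opening at its end, in the units of the state.
- env.read_state(): the state, without advancing time (a new reading comes with each control period).
- env.camera(name): name is "scene" or "top" or "wrist"; returns the picture (420x560x3 uint8, red, green, blue); there is no depth.
- env.camera_params(name): a dict with "mtx" (3x3 intrinsics, pixels), "R" (3x3) and "t" (3): a world point X has camera coordinates R X + t; the wrist camera has in their place "mount" (4x4, takes a point from camera to tool coordinates, whose origin is the TCP and whose axes are the flange's). Camera axes: x right, y down, z forward; pixel columns grow to the right and rows downward; lengths in m; the calibration is good to about 2 mm. A picture is of the moment at which its call begins: read the wrist's pose just before it. camera_params takes no time and is no camera call.
- env.close_job(): hands the job in, once; it reports no verdict.
The state is a dict: "clock": time; "joints": joint angles; "qvel": joint speeds; "joint_efforts": joint torques, N m; "ee_pos": TCP position; "tool_rot": TCP orientation; "contact_force": force on the tool from outside, world axes, zero at the start; "ft_torque": the same for the moment, N m; "grip_width": finger opening in m.
Only numpy, scipy, OpenCV 4.12 (cv2) and the standard library are available. Lean on these libraries where they do the work, as an engineer would, in place of code of your own. Each camera call takes 0.05 s, during which the arm holds its last target.

## Working session

There is one attempt and no reset: what is moved stays moved. The work goes in short steps, Python scripts to look and compute and a tool call to move; the robot and the scene stay as the last step left them, time stands still between calls to the robot, and variables do not carry over. Pictures are saved under pics/ and viewed, and the job is handed in when it is done.

Besides the shell and the picture viewer there is one more tool, called after "Call:" as a command line: name --argument value ..., lists and objects as JSON in quotes. drive_tool: Moves the arm, as the interface text tells. Its arguments: {"type":"object","properties":{"rows":{"type":"array","items":{"type":"array"}},"newtons":{"type":"number"}},"required":["rows"]}

```bash
mkdir -p pics
python3 - <<'E'
from workcell import env
import cv2
for n in ("scene","top"):
    im=env.camera(n); cv2.imwrite(f"pics/{n}0.png",im[:,:,::-1])
    p=env.camera_params(n); print(n,p)
s=env.read_state();print(s)
E
```

```text
scene {'mtx': array([[499.58100168,   0.        , 285.06395479],
       [  0.        , 499.58100168, 207.84567276],
       [  0.        ,   0.        ,   1.        ]]), 'R': array([[ 0.08228659,  0.9964132 ,  0.01973936],
       [ 0.7129004 , -0.04500959, -0.69981937],
       [-0.6964208 ,  0.07165795, -0.71404706]]), 't': array([-0.01393957, -0.26482931,  1.36715101])}
top {'mtx': array([[485.62448859,   0.        , 286.7842028 ],
       [  0.        , 485.62448859, 210.58175192],
       [  0.        ,   0.        ,   1.        ]]), 'R': array([[ 0.01541527, -0.99968324, -0.01989465],
       [-0.99866485, -0.01441235, -0.04960643],
       [ 0.04930398,  0.02063279, -0.99857068]]), 't': array([-0.01722163,  0.51708363,  1.00765079])}
{'clock': 0.1, 'joints': array([-1.23249966e+00,  3.07495734e-01,  1.50757100e+00, -1.22509611e-05,
        1.32840816e+00, -7.34721459e-02]), 'qvel': array([-4.97235373e-04, -2.22690110e-03, -1.71460976e-03,  6.52158239e-05,
        1.70812534e-03, -6.29547294e-04]), 'joint_efforts': array([ 3.05290114e-04, -4.58528602e+01, -2.52608979e+01, -7.25594373e-05,
        5.64880509e-03, -1.21191275e-05]), 'ee_pos': array([ 0.22992004, -0.52637165,  0.25246387]), 'tool_rot': array([ 9.78879831e-01,  2.04434321e-01, -1.30145080e-04, -9.32097518e-04]), 'contact_force': array([-0.02718547, -0.28919738, -0.61610388]), 'ft_torque': array([-0.00295996,  0.02045417,  0.00513179]), 'grip_width': 0.08535195109941959}
```

View pics/scene0.png

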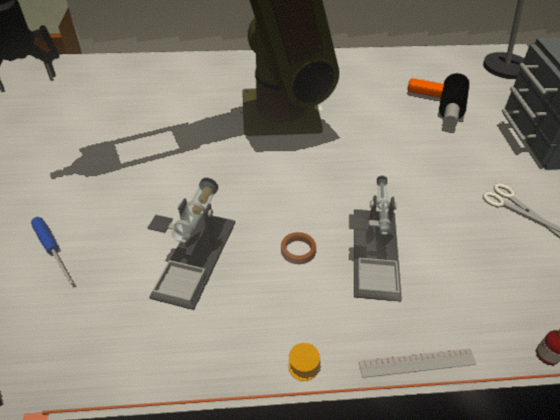

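View pics/top0.png

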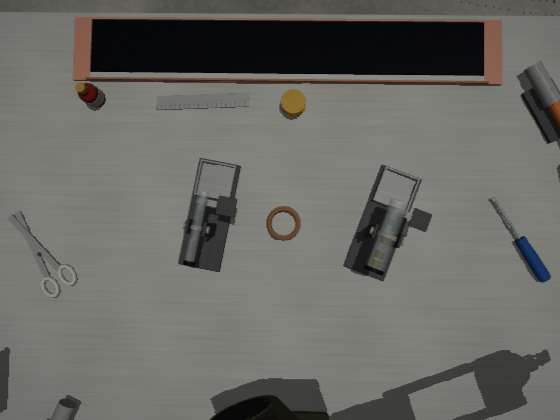

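The wide tube is to the robot's right (top view, about px 388,235), its tab at about (421,219). The slim tube is to the left. I'll zoom in next.

Run:
```python
import cv2,numpy as np
im=cv2.imread("pics/top0.png")[150:290,335:445]
a=cv2.resize(im,None,fx=4.2,fy=4.2,interpolation=cv2.INTER_CUBIC)
a=np.clip(a*1.5,0,255).astype(np.uint8); cv2.imwrite("pics/topz.png",a)
im=cv2.imread("pics/scene0.png")[165:315,140:250]
a=cv2.resize(im,None,fx=4,fy=4,interpolation=cv2.INTER_CUBIC)
cv2.imwrite("pics/scenez.png",np.clip(a*1.5,0,255).astype(np.uint8))
```

```text
(no output)
```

View pics/topz.png

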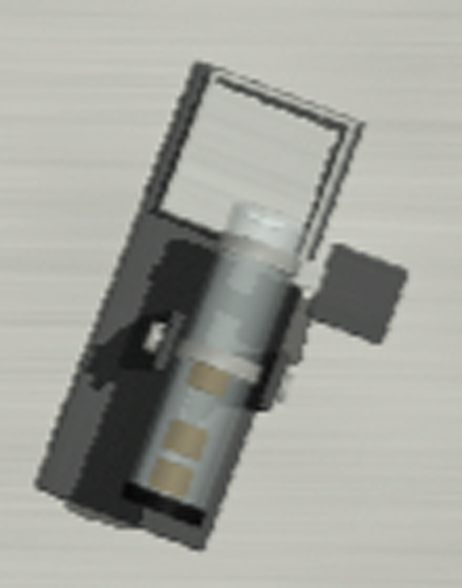

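View pics/scenez.png

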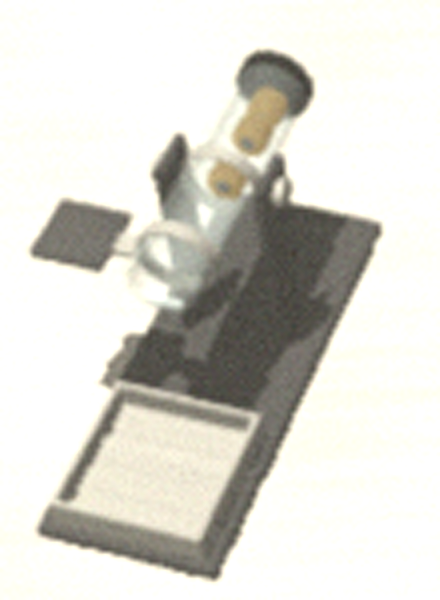

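```bash
cat > h.py <<'E'
from workcell import env
import cv2,numpy as np
def P(n):
    p=env.camera_params(n); return p["mtx"]@np.c_[p["R"],p["t"]]
def tri(a,b):
    X=cv2.triangulatePoints(P("top"),P("scene"),np.array(a,float).reshape(2,1),np.array(b,float).reshape(2,1)); return (X[:3]/X[3]).ravel()
def proj(n,X):
    x=P(n)@np.r_[X,1]; return x[:2]/x[2]
def onz(n,uv,z):
    p=env.camera_params(n); d=p["R"].T@np.linalg.inv(p["mtx"])@np.r_[uv,1]; c=-p["R"].T@p["t"]
    return c+d*(z-c[2])/d[2]
E
python3 - <<'E'
from h import *
T=lambda u,v:(335+u/4.2,150+v/4.2)
S=lambda u,v:(140+u/4,165+v/4)
tab=tri(T(357,293),S(81,234));print("tab",tab,proj("top",tab),T(357,293),proj("scene",tab),S(81,234))
for c in [(333,243),(408,270),(380,345),(308,313)]: print(onz("top",T(*c),tab[2]))
print("tray/base corners z0")
for c in [(200,62),(362,124),(205,548),(38,487)]: print(onz("top",T(*c),0.006))
E
```

```text
tab [ 0.49890694 -0.26286976  0.10557955] [419.15621121 219.74927772] (420.0, 219.76190476190476) [159.43458783 223.38500845] (160.25, 223.5)
[ 0.52137439 -0.25362043  0.10557955]
[ 0.5096403  -0.28735935  0.10557955]
[ 0.47559523 -0.27482538  0.10557955]
[ 0.48954257 -0.24246276  0.10557955]
tray/base corners z0
[ 0.61761934 -0.21070933  0.006     ]
[ 0.58730532 -0.2919563   0.006     ]
[ 0.37419412 -0.21456869  0.006     ]
[ 0.40305102 -0.13130598  0.006     ]
```

Call:
drive_tool --rows '[[[0, 0, -0.87], [1, 1, 0], 1], [[0, 0, -0.87], [1, 1, 0], 1], [[0, 0, -0.87], [1, 1, 0], 1], [[0, 0, -0.87], [1, 1, 0], 1], [[0, 0, -0.87], [1, 1, 0], 1]]' --newtons 40

```text
clock: 0.52
ee_pos: [0.3557, -0.4005, 0.2529]
tool_rot: [1.0, 0.014, -0.0, -0.0]
contact_force: [1.2, -1.2, -0.4]
grip_width: 0.0256
```

Call:
drive_tool --rows '[[[0, 0, -0.87], [1, 1, 0], 1], [[0, 0, -0.87], [1, 1, 0], 1], [[0, 0, -0.87], [1, 1, 0], 1], [[0, 0, -0.87], [1, 1, 0], 1], [[0, 0, -0.87], [0.8, 0.6, 0], 1]]'

```text
clock: 0.93
ee_pos: [0.4762, -0.284, 0.2529]
tool_rot: [0.985, -0.174, -0.0, -0.001]
contact_force: [-0.2, -0.0, 0.0]
grip_width: 0.0
```

Call:
drive_tool --rows '[[[0, 0, 0], [0.9, 0.72, 0], 1], [[0, 0, 0], [0, 0, -1], 1], [[0, 0, 0], [0, 0, -1], 1], [[0, 0, 0], [0, 0, -1], 1], [[0, 0, 0], [0, 0, -1], 1]]'

```text
clock: 1.35
ee_pos: [0.4976, -0.2683, 0.1521]
tool_rot: [0.985, -0.172, -0.0, -0.0]
contact_force: [0.2, 0.2, 0.3]
grip_width: 0.0004
```

```bash
cat >> h.py <<'E'
def shot(k):
    t=env.camera("top")[150:290,335:445]; s=env.camera("scene")[165:305,140:250]
    o=[cv2.resize(i[:,:,::-1],None,fx=3.6,fy=3.6,interpolation=cv2.INTER_CUBIC) for i in (t,s)]
    cv2.imwrite(f"pics/{k}.png",np.clip(np.hstack(o)*1.4,0,255).astype(np.uint8))
    w=env.read_state(); print(w["clock"],w["ee_pos"],w["contact_force"],w["joints"])
E
python3 -c "
from h import *
shot('a')
cv2.imwrite('pics/aw.png',env.camera('wrist')[:,:,::-1])"
```

```text
1.45 [ 0.49454457 -0.26679832  0.14900031] [-0.04019296 -0.11718399 -0.19920196] [-5.69884995e-01  3.91763320e-01  1.66626342e+00 -3.25632507e-05
  1.09360803e+00  1.34807132e+00]
```

View pics/a.png

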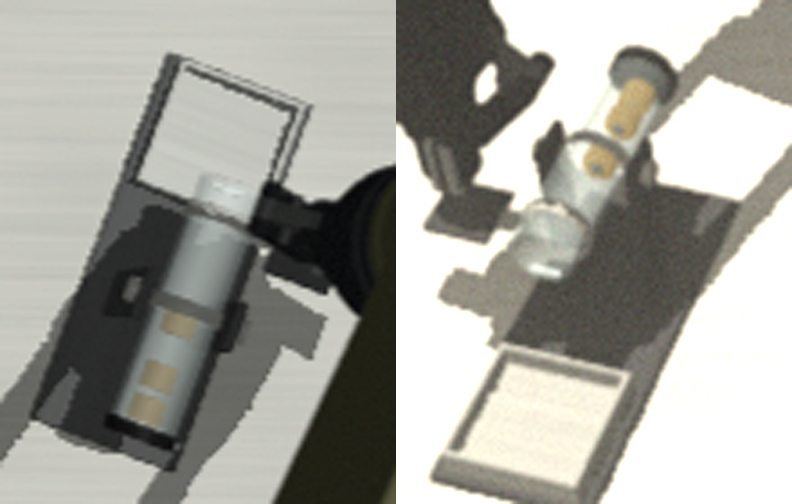

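View pics/aw.png

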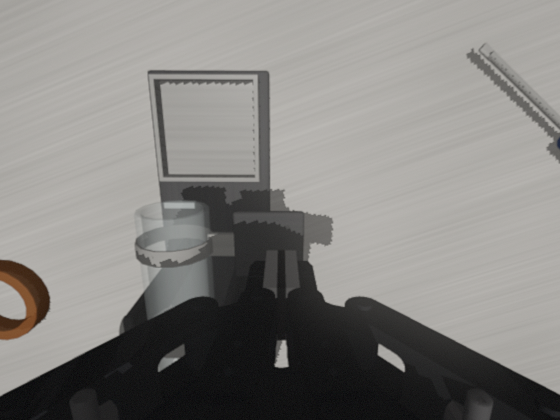

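Tips are over the tab (top view about 285,235 in the crop). Now I'll nudge forward and go down to contact.

Call:
drive_tool --rows '[[[0, 0, 0], [0.2, 0, -0.2], 1], [[0, 0, 0], [0, 0, -0.1], 1], [[0, 0, 0], [0, 0, -0.1], 1], [[0, 0, 0], [0, 0, 0], 1]]'

```text
clock: 1.83
ee_pos: [0.5031, -0.2693, 0.144]
tool_rot: [0.985, -0.173, 0.001, 0.0]
contact_force: [-0.3, -1.4, 1.1]
grip_width: -0.0001
```

Call:
drive_tool --rows '[[[0, 0, 0], [0, 0, -0.1], 1], [[0, 0, 0], [0, 0, -0.1], 1], [[0, 0, 0], [0, 0, 0], 1]]'

```text
clock: 2.08
ee_pos: [0.5024, -0.2688, 0.1381]
tool_rot: [0.985, -0.173, -0.0, -0.0]
contact_force: [1.2, 0.2, -0.3]
grip_width: 0.0002
```

Call:
drive_tool --rows '[[[0, 0, 0], [0, 0, -0.1], 1], [[0, 0, 0], [0, 0, -0.1], 1], [[0, 0, 0], [0, 0, 0], 1]]'

```text
clock: 2.33
ee_pos: [0.5028, -0.269, 0.1332]
tool_rot: [0.985, -0.173, 0.0, 0.0]
contact_force: [0.6, -0.1, -0.2]
grip_width: -0.0
```

Call:
drive_tool --rows '[[[0, 0, 0], [0, 0, -0.1], 1], [[0, 0, 0], [0, 0, -0.1], 1], [[0, 0, 0], [0, 0, 0], 1]]'

```text
clock: 2.58
ee_pos: [0.5027, -0.269, 0.1284]
tool_rot: [0.985, -0.173, 0.0, 0.0]
contact_force: [-1.0, -1.1, 3.8]
grip_width: 0.0004
```

Call:
drive_tool --rows '[[[0, 0, 0], [0, 0, -0.1], 1], [[0, 0, 0], [0, 0, -0.1], 1], [[0, 0, 0], [0, 0, 0], 1]]'

```text
clock: 2.83
ee_pos: [0.5023, -0.2689, 0.1233]
tool_rot: [0.985, -0.173, -0.0, -0.0]
contact_force: [-0.2, 0.6, 3.1]
grip_width: -0.0005
```

```bash
python3 -c "
from h import *
shot('b')
cv2.imwrite('pics/bw.png',env.camera('wrist')[:,:,::-1])"
```

```text
2.9333 [ 0.50247961 -0.26894216  0.12328887] [-1.41852341  0.15290158  1.8827393 ] [-5.65493792e-01  4.26818439e-01  1.68517770e+00 -9.78573314e-05
  1.02982706e+00  1.35279341e+00]
```

View pics/b.png

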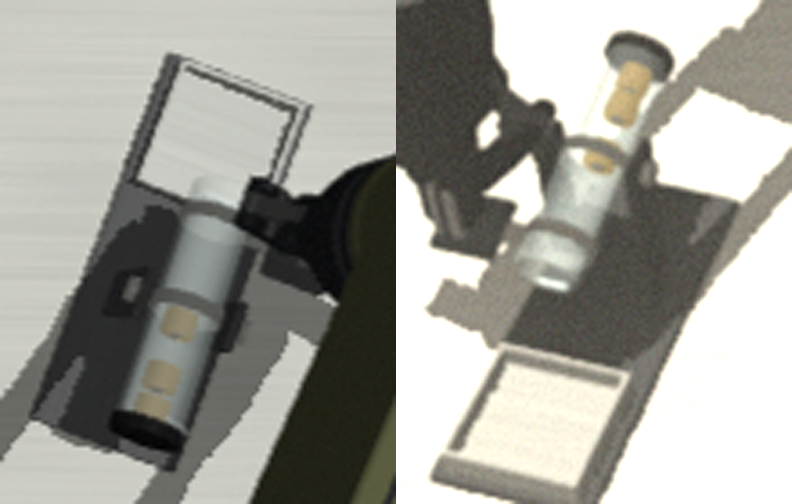

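View pics/bw.png

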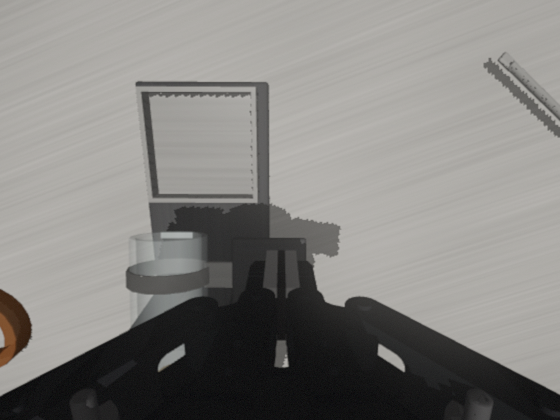

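The tube has dipped about 8° and the spacers are unmoved (first at crop 180,322). Next I'll press in 1 mm steps.

Call:
drive_tool --rows '[[[0, 0, 0], [0, 0, -0.08], 1], [[0, 0, 0], [0, 0, -0.08], 1], [[0, 0, 0], [0, 0, 0], 1], [[0, 0, 0], [0, 0, 0], 1]]'

```text
clock: 3.32
ee_pos: [0.5027, -0.269, 0.1193]
tool_rot: [0.985, -0.173, 0.0, 0.0]
contact_force: [0.4, 0.5, 2.4]
grip_width: -0.0004
```

```bash
cat >> h.py <<'E'
def brass(k=None):
    for n,(a,b,c,d) in (("top",(190,290,345,415)),("scene",(165,260,170,220))):
        im=env.camera(n); i=im[a:b,c:d].astype(int)
        m=((i[:,:,0]-i[:,:,2])>22).astype(np.uint8)
        q,l,s,ce=cv2.connectedComponentsWithStats(m,connectivity=4)
        print(n,[(int(s[j,4]),(ce[j]+[c,a]).round(1).tolist()) for j in range(1,q) if s[j,4]>8])
        if k: cv2.imwrite(f"pics/{k}_{n}.png",cv2.resize(im[150:290,335:445] if n=="top" else im[165:305,140:250],None,fx=3.6,fy=3.6)[:,:,::-1])
    w=env.read_state(); print(w["clock"],w["ee_pos"].round(4),w["contact_force"].round(1))
E
python3 -c "
from h import *
brass('c')"
```

```text
top [(40, [385.4, 239.0]), (40, [381.0, 253.8]), (29, [378.2, 261.5])]
scene [(12, [178.1, 168.1]), (13, [172.8, 169.8]), (12, [176.8, 176.8]), (169, [203.7, 189.6]), (9, [191.2, 184.7]), (14, [176.1, 190.0]), (17, [198.1, 203.8]), (34, [195.6, 209.7]), (11, [177.0, 220.4])]
3.4167 [ 0.5027 -0.269   0.1193] [-0.7  0.3  3. ]
```

Call:
drive_tool --rows '[[[0, 0, 0], [0, 0, -0.05], 1], [[0, 0, 0], [0, 0, 0], 1], [[0, 0, 0], [0, 0, 0], 1], [[0, 0, 0], [0, 0, 0], 1]]'

```text
clock: 3.75
ee_pos: [0.5028, -0.269, 0.1181]
tool_rot: [0.985, -0.173, 0.0, 0.0]
contact_force: [0.0, -0.5, 4.2]
grip_width: 0.0003
```

```bash
python3 -c "
from h import *
shot('d');brass()"
```

```text
3.85 [ 0.50276777 -0.26904107  0.11814566] [0.00699369 0.17615289 4.07028177] [-5.65448805e-01  4.33070192e-01  1.69049223e+00  5.39018943e-05
  1.01766169e+00  1.35277356e+00]
top [(31, [385.7, 236.7]), (40, [381.6, 250.5]), (41, [379.1, 258.8])]
scene [(11, [194.0, 168.5]), (9, [181.1, 171.8]), (161, [202.0, 193.4]), (69, [195.0, 211.5]), (16, [216.8, 211.6])]
3.95 [ 0.5028 -0.269   0.1181] [-0.6  0.6  4.2]
```

View pics/d.png

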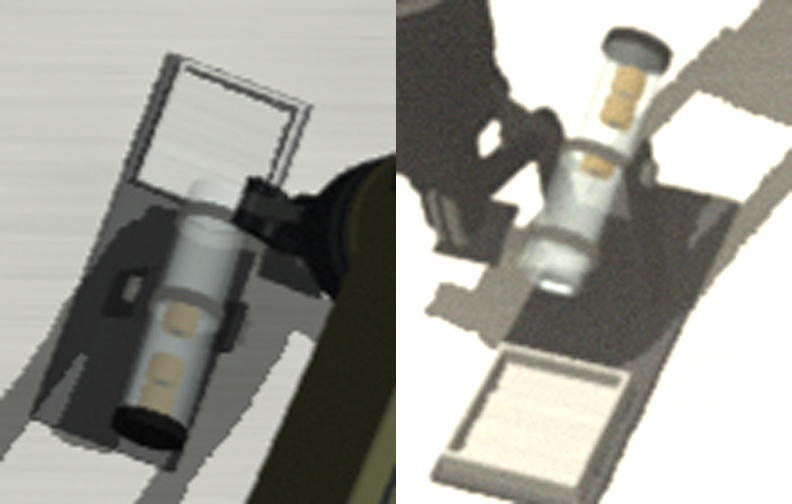

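All three spacers have shifted about 2.5 px toward the mouth, so sliding has begun. I'll hold and watch.

Call:
drive_tool --rows '[[[0, 0, 0], [0, 0, 0], 1], [[0, 0, 0], [0, 0, 0], 1], [[0, 0, 0], [0, 0, 0], 1]]'

```text
clock: 4.2
ee_pos: [0.5028, -0.269, 0.1181]
tool_rot: [0.985, -0.173, 0.0, 0.0]
contact_force: [0.1, -0.3, 4.0]
grip_width: -0.0005
```

```bash
python3 -c "
from h import *
shot('e');brass()"
```

```text
4.3 [ 0.50273912 -0.26903114  0.11814054] [0.5630657  0.9062901  4.26992251] [-5.65430618e-01  4.33059489e-01  1.69052989e+00 -4.35067161e-06
  1.01767499e+00  1.35283620e+00]
top [(39, [389.6, 224.3]), (37, [386.0, 237.5]), (40, [383.2, 245.2])]
scene [(10, [197.6, 166.3]), (11, [197.6, 171.9]), (10, [215.8, 170.9]), (10, [190.8, 174.9]), (13, [172.1, 180.8]), (11, [175.9, 182.3]), (14, [175.5, 189.4]), (63, [198.8, 201.9]), (66, [195.1, 211.3]), (12, [214.9, 213.2]), (86, [190.5, 223.6]), (9, [175.8, 221.2])]
4.4 [ 0.5027 -0.269   0.1181] [0.1 0.  4.9]
```

View pics/e.png

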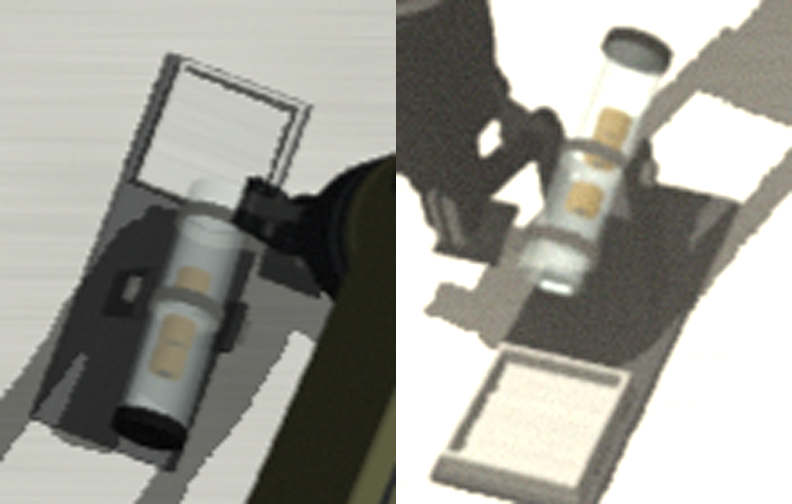

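Call:
drive_tool --rows '[[[0, 0, 0], [0, 0, 0], 1], [[0, 0, 0], [0, 0, 0], 1], [[0, 0, 0], [0, 0, 0], 1], [[0, 0, 0], [0, 0, 0], 1], [[0, 0, 0], [0, 0, 0], 1]]'

```text
clock: 4.82
ee_pos: [0.5027, -0.269, 0.118]
tool_rot: [0.985, -0.173, 0.0, 0.0]
contact_force: [-0.5, -0.6, 3.4]
grip_width: 0.0004
```

Call:
drive_tool --rows '[[[0, 0, 0], [0, 0, 0], 1], [[0, 0, 0], [0, 0, 0], 1], [[0, 0, 0], [0, 0, 0], 1], [[0, 0, 0], [0, 0, 0], 1], [[0, 0, 0], [0, 0, 0], 1]]'

```text
clock: 5.23
ee_pos: [0.5027, -0.269, 0.118]
tool_rot: [0.985, -0.173, 0.0, 0.0]
contact_force: [0.0, -0.0, 3.9]
grip_width: -0.0002
```

```bash
python3 -c "
from h import *
shot('f');brass()"
```

```text
5.3333 [ 0.50266509 -0.26898119  0.11805424] [ 0.21825415 -0.26839312  3.06768493] [-5.65431267e-01  4.33151059e-01  1.69064507e+00  5.34661327e-06
  1.01769330e+00  1.35280383e+00]
top [(91, [391.8, 217.5])]
scene [(11, [215.3, 168.2]), (12, [188.4, 167.2]), (15, [177.8, 190.6]), (9, [215.8, 200.1]), (9, [218.8, 206.6]), (10, [214.4, 213.3]), (86, [190.1, 225.3]), (112, [185.1, 237.9])]
5.4333 [ 0.5027 -0.269   0.118 ] [ 0.9 -1.1  3.9]
```

View pics/f.png

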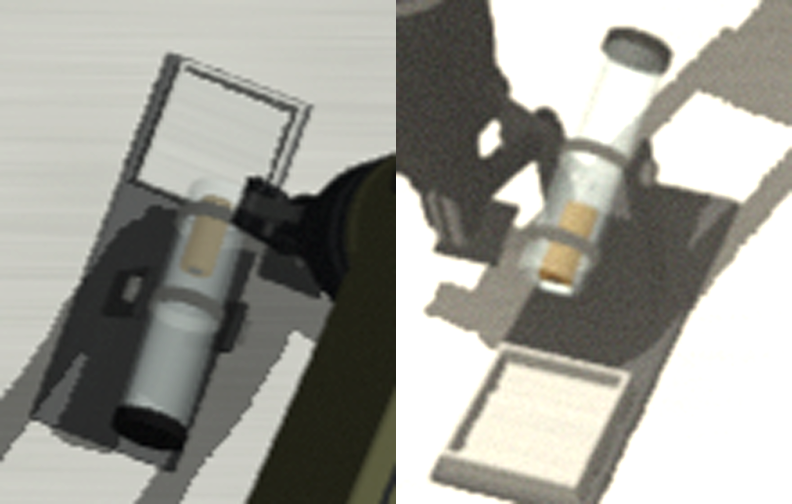

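All three spacers rest against the bead (the first at scene crop about 560,270), and none are in the tray. I'll lift off.

Call:
drive_tool --rows '[[[0, 0, 0], [0, 0, 0.1], 1], [[0, 0, 0], [0, 0, 0.2], 1], [[0, 0, 0], [0, 0, 0.4], 1], [[0, 0, 0], [0, 0, 0.6], 1], [[0, 0, 0], [0, 0, 0.8], 1]]'

```text
clock: 5.85
ee_pos: [0.5015, -0.2682, 0.1703]
tool_rot: [0.985, -0.173, -0.002, -0.001]
contact_force: [0.4, 0.4, 0.3]
grip_width: -0.0005
```

Call:
drive_tool --rows '[[[0, 0, 0], [0, 0, 1], 1], [[0, 0, 0], [0, -0.6, 1], 1], [[0, 0, 0], [-0.5, -1, 0.5], 1], [[0, 0, 0], [-0.5, -1, 0.5], 1], [[0, 0, 0], [-0.5, -1, 0], 1]]'

```text
clock: 6.27
ee_pos: [0.466, -0.3605, 0.2497]
tool_rot: [0.985, -0.172, 0.003, 0.002]
contact_force: [0.2, -0.9, -0.3]
grip_width: 0.0001
```

Call:
drive_tool --rows '[[[0, 0, 0], [-0.5, -1, 0], 1], [[0, 0, 0], [0, -0.5, 0], 1], [[0, 0, 0], [0, 0, 0], 1], [[0, 0, 0], [0, 0, 0], 1], [[0, 0, 0], [0, 0, 0], 1]]'

```text
clock: 6.68
ee_pos: [0.4529, -0.3951, 0.2454]
tool_rot: [0.985, -0.173, -0.0, -0.001]
contact_force: [-0.2, 0.1, 0.1]
grip_width: 0.0004
```

```bash
python3 -c "
from h import *
shot('g');brass()
cv2.imwrite('pics/gs.png',env.camera('scene')[:,:,::-1])"
```

```text
6.7833 [ 0.45304596 -0.39488886  0.24539909] [-0.1781158   0.06607223 -0.33651351] [-7.87517644e-01  3.49154020e-01  1.46163158e+00  5.71735831e-04
  1.33190133e+00  1.12908509e+00]
top []
scene [(83, [190.0, 225.3]), (104, [184.9, 237.8])]
6.8833 [ 0.4531 -0.3951  0.2455] [-2.1 -1.  -0.4]
```

View pics/g.png

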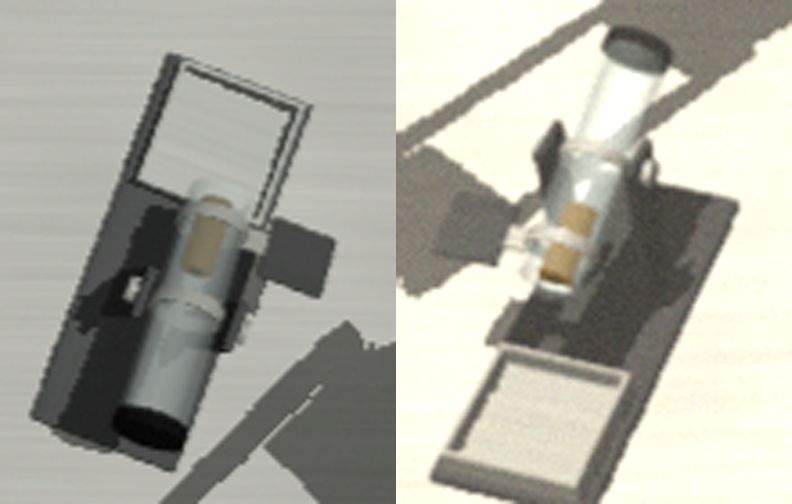

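View pics/gs.png

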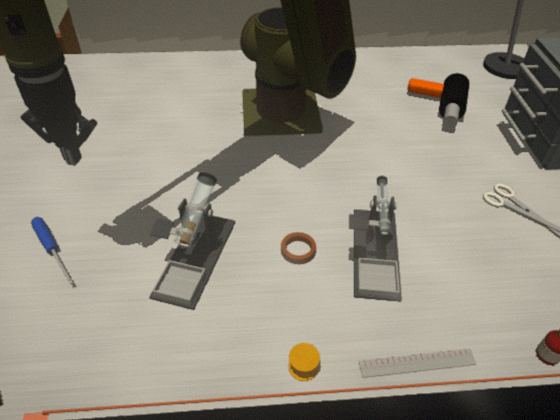

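Run:
```python
from h import *
yaw=np.radians(-20); ex=np.array([np.cos(yaw),np.sin(yaw),0]); z=np.array([0,0,1.])
ey=np.cross(z,ex); piv=np.array([.499,-.264,.110])-.051*ex+.048*ey
for d in (12,16,20):
    r=np.radians(d); tx=ex*np.cos(r)-z*np.sin(r); tz=z*np.cos(r)+ex*np.sin(r)
    f=lambda n,X:(((proj(n,X)-([335,150] if n=="top" else [140,165]))*3.6)+([0,0] if n=="top" else [396,0])).round()
    for nm,X in (("rim",.07*tx),("sp1",.06*tx-.005*tz),("sp3back",.025*tx-.005*tz),("cap",-.07*tx)): print(d,nm,f("top",piv+X),f("scene",piv+X))
```

```text
12 rim [227. 189.] [539. 268.]
12 sp1 [219. 208.] [548. 256.]
12 sp3back [199. 268.] [573. 199.]
12 cap [146. 434.] [634.  51.]
16 rim [224. 192.] [541. 272.]
16 sp1 [216. 211.] [550. 259.]
16 sp3back [198. 269.] [574. 201.]
16 cap [148. 432.] [632.  46.]
20 rim [221. 195.] [544. 276.]
20 sp1 [214. 214.] [553. 262.]
20 sp3back [197. 271.] [575. 201.]
20 cap [151. 430.] [630.  41.]
```

```bash
python3 -c "
from workcell import env
print(env.close_job())"
```

```text
the job is handed in; nothing more can be done
None
```

I pressed the wide tube's tab (on the robot's right) down in small steps until the spacers started sliding, then held still. Once they had stopped at the rim I let go, backed the arm away and handed the job in at about 7 s. No verdict was reported.

- **Spacers:** The last pictures, taken after release, show the brass row resting against the bead, and its place matches where the three should lie. None dropped into the tray.
- **Tilt:** I estimate the wide tube's dip at roughly 12–20° from the pictures, inside the 6–35° limits. I did not measure it more closely than that.
- **Forces and contact:** The tab pushed back with about 3–5 N, and the force read near zero once the arm was clear.
- **Slim tube:** It looks level and untouched, judged by eye only.

One check was less clean: the automatic brass detector lost the spacers in the top view in the last picture. I judged that view by eye instead, and it agreed with the scene camera.

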